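# Uncover the infrared reader and hold a gas detector over it

### The arm

A 6-joint arm with a two-finger parallel gripper is mounted at the origin on the work surface. World frame = base frame: x ahead of the robot, y to its left, z up, the work surface at z = 0. Lengths are in m, angles in rad, forces in N, time in s.
With the tool pointing down it reaches from about 0.4 to 0.825 m from the base axis. Payload 7 kg.
Tool frame: the origin (TCP) lies midway between the tips of the shut fingers; the grasp point (between the pads) lies 19 mm behind it; z points along the fingers, x is the direction in which the jaws open and shut, and the axes are right-handed (so a half turn about z gives the same grasp; the last joint's range is limited). The gripper opens to 88 mm and grips with 3 to 60 N. Pads are 19 mm wide; open, the fingers measure 130 mm over their backs; the gripper's body (78 mm by 193 mm) begins 47 mm behind the grasp point.
Start: joints at [-0.973, 0.359, 0.012, 0, -1.224, -0.288], TCP at [0.206, -0.643, 0.227] pointing down, gripper open.
Joint ranges: [-3.07, 3.07], [-1.43, 2.12], [-1.02, 1.25], [-3.03, 1.67], [-3.05, -0], [-3.03, 3.03]. Speed limits (rad/s): [2.39, 2.39, 3.01, 3.14, 3.14, 3.14].

### API

Orientations are given as [roll, pitch, yaw] about the fixed x, y, z axes, in that order (R = Rz(yaw) Ry(pitch) Rx(roll)).
In Python, from station import status, eyes, workorder gives the robot as it stands.
- The arm moves only by the shell command python3 -m jog 'ROWS' [OPENING] [FORCE]. ROWS is JSON, a list of rows, each a list of 6 numbers: the shift along the world's x, y, z in mm, then the turn, a rotation vector about the world's x, y, z in rad. A call has 1 to 12 rows; each row shifts and turns the pose as measured when the row begins; what a row does not reach is not made up. A row lasts 1/10 s, in which the tool goes at most 50 mm and 8.59 degrees, less where a joint would pass 70% of its speed; a pose out of reach is approached as far as the arm can. A call with a gripper value outside its range is refused whole. OPENING is the opening, from 0 (shut) to 1 (fully open), set as the call begins (- or left out, the last holds). The fingers move at their own pace and stop on an object; FORCE is the grip in N (left out, the last holds). Time passes only in rows, so rows that do not move let the fingers close. It gives the time, the measured TCP pose, the force and the opening at its end, in the units of the state.
- status.get_state(): the state, without advancing time (a new reading comes with each control period).
- eyes.grab_frame(name): name is "side" or "top" or "wrist"; returns the picture (420x560x3 uint8, blue, green, red); there is no depth.
- eyes.calibration(name): a dict with "camera_matrix" (3x3 intrinsics, pixels), "cam_to_world" (4x4, takes a point from camera to world coordinates); the wrist camera has in their place "hand_eye" (4x4, takes a point from camera to tool coordinates, whose origin is the TCP and whose axes are the tool frame's). Camera axes: x right, y up, looking along -z (the intrinsics and any distortion apply to the point x, -y, -z); pixel columns grow to the right and rows downward; lengths in m; the calibration is good to about 2 mm. The wrist camera is an equidistant fisheye: a pixel r from the principal point sees the ray r / f radians off the axis. A picture is of the moment at which its call begins: read the wrist's pose just before it. calibration takes no time and is no camera call.
- workorder.job_done(): hands the job in, once; it reports no verdict.
The state is a dict: "t": time; "q": joint angles; "qd": joint speeds; "joint_efforts": joint torques, N m; "eef_pos": TCP position; "ee_rot": TCP orientation; "force": force on the tool from outside, world axes, zero at the start; "moment": the same for the moment, N m; "width": finger opening in m.
Only numpy, scipy, OpenCV 4.12 (cv2) and the standard library are available. Lean on these libraries where they do the work, as an engineer would, in place of code of your own. Each camera call takes 0.05 s, during which the arm holds its last target. There are 200 camera calls.

### The job

Take the dust cover off the infrared reader and hang it by its eye on the peg of the stand. Then pick up the large gas detector, lift it across the rack of gas cans without bumping the rack or cans, and finish while holding it still and level, face up, about 15 mm above the reader's glass window, centred and lengthways along it (either end first), without it ever touching the reader. Leave everything else where it is.

Things in the scene. Friction and masses are not known exactly. Their poses are not given: they have to be found in the camera images.
- reader: infrared reader, a fixed black block 160 x 100 x 30 mm (x, y, z) on the left half of the bench (+y). Origin at the centre of its underside on the bench, x along its length (away from the robot at yaw 0), z up. Two rails 130 mm long, 6 mm wide and 4 mm high lie on its top along x, their inner faces 35 mm either side of the centre line; display on its -x end.
- window (a point): centre of the reader's glass window (110 x 56 mm, on the top of the block, 30 mm above the bench), axes as the reader's.
- cover: loose steel dust cover, about 90 g, at first flat on the reader between the rails, over the window. Plate 120 x 56 x 5 mm (x, y, z), origin at the centre of its underside. On top a black grip rib 44 mm long (x), 12 mm wide, its top 29 mm above the underside, centred at x = -15 mm. A 28 mm hole (eye) at x = +40 mm, 6 mm from the +x end. Let go on the peg it swings down and hangs from the eye.
- rib (a point): point to pinch in the middle of the cover's rib, 19 mm above the plate's underside, at x = -15 mm, axes as the cover's.
- eye (a point): centre of the cover's eye, half way through the plate's thickness, axes as the cover's.
- stand: fixed peg stand: foot plate 90 x 110 x 12 mm, round post 16 mm thick and 162 mm high over the origin (on the bench, under the post). From the post at 150 mm height a straight round peg, 8 mm thick, leans 45 degrees outwards and up towards the stand's -x (towards the robot at yaw 0).
- peg_tip (a point): the free end of the peg (65 mm out from the post's axis to the stand's -x, 215 mm above the bench).
- peg_root (a point): where the peg's axis meets the post's axis, 150 mm above the bench.
- detector: the large gas detector: black box 100 x 54 x 36 mm (x, y, z) lying face up on the right half of the bench (-y), with screen, three keys and four small round gas inlets on its face. Origin at the centre of its underside, x along its length, z up. About 260 g (may differ by 40 %). Loose.
- small_detector: bystander: small gas detector 74 x 42 x 26 mm with a single gas inlet, black, loose; origin at the centre of its underside. It, the battery pack and the large detector share three places in any order.
- battery: bystander: black battery pack 80 x 50 x 20 mm with three brass contacts, loose; origin at the centre of its underside.
- gas_rack: fixed open steel rack 330 x 90 x 60 mm (x, y, z) between the two halves of the bench, with four upright gas cans whose valve tops reach 168 mm above the bench; origin at the centre of its underside.
- screwdriver: bystander: screwdriver lying on the bench, 190 mm long, loose.
- tape_roll: bystander: roll of paper tape, 90 mm across, 25 mm high, loose.
- tape_measure: bystander: tape measure, 65 x 60 x 30 mm, loose.
- sensor_can: bystander: small steel sensor can, 34 mm across, 30 mm high, standing between the gas rack and the stand, loose.

How it is judged:
On the way:
1. the cover hangs by its eye on the peg, let go (x of eye in the frame of stand between -0.075 and 0 m and y of eye in the frame of stand between -0.02 and 0.02 m and z of eye in the frame of stand between 0.115 and 0.22 m and angle between cover's own x axis and vertical below 0.6 rad and contact force between cover and stand above 0.1 N and contact force between cover and the arm below 0.05 N and contact force between cover and the fingers below 0.05 N), for 0.3 s.
At the end, for the whole second after the job is handed in: Cover hangs at rest by its eye on the peg, let go. Large detector held in the fingers, still, underside 6 to 28 mm above the window, within 10 mm of its centre along x and y, within 0.14 rad of the reader's length (either way), tilted under 0.12 rad, not touching reader or cover (all of step 1 and linear speed of cover below 0.05 m/s and x of detector in the frame of window between -0.01 and 0.01 m and y of detector in the frame of window between -0.01 and 0.01 m and z of detector in the frame of window between 0.006 and 0.028 m and angle between the x axis of detector and the x axis of window, either way round below 0.14 rad and angle between detector's own z axis and vertical below 0.12 rad and contact force between detector and the fingers above 1 N and contact force between detector and reader below 0.05 N and contact force between detector and cover below 0.05 N and linear speed of detector below 0.02 m/s); the arm keeps its last pose, push and grip.
It fails at once if the large detector bumps the gas rack (contact force between detector and gas_rack above 0.5 N).
It fails at once if the large detector touches the reader (contact force between detector and reader above 0.3 N).
It fails at once if a bystander is moved more than 30 mm (distance of any of small_detector, battery, screwdriver, tape_roll, tape_measure, sensor_can from where it was at the start of the episode above 0.03 m).
It also fails if it takes over 69 s, if anything falls off the work surface, if the arm or the gripper's body presses on something with over 40 N, if the wrist force passes 120 N, or if a joint passes its speed limit or range.

## Working session

There is one attempt and no reset: what is moved stays moved. The work goes in short steps, Python scripts to look and compute and a shell command to move; the robot and the scene stay as the last step left them, time stands still between calls to the robot, and variables do not carry over. Pictures are saved under pics/ and viewed, about 8 in all and at most 12, crops included, and the job is handed in when it is done.

```bash
mkdir -p pics; ls; python3 - <<'E'
from station import status, eyes
import cv2,json
print(status.get_state())
for n in("side","top","wrist"):
    c=eyes.calibration(n);print(n,c)
im=[eyes.grab_frame(n) for n in("top","side","wrist")]
for n,i in zip(("top","side","wrist"),im): cv2.imwrite(f"pics/{n}0.png",i)
E
```

```text
pics
{'t': 0.0, 'q': array([-9.72936488e-01,  3.59380754e-01,  1.10402741e-02, -3.72551384e-04,
       -1.22408616e+00, -2.88098824e-01]), 'qd': array([ 0.00084488, -0.00085218,  0.00091313,  0.00090271,  0.00054497,
        0.00162514]), 'joint_efforts': array([-5.81727954e-05, -5.82714736e+01,  2.93064737e+01,  6.99727044e+00,
        6.98617485e-03, -1.70139865e-04]), 'eef_pos': array([ 0.20558715, -0.64240565,  0.22561452]), 'ee_rot': array([-3.14146517e+00, -1.66263904e-03,  1.88043036e+00]), 'force': array([-1.38550839, -0.52302276,  0.1074404 ]), 'moment': array([ 0.00332152,  0.03062885, -0.01097989]), 'width': 0.08730505972890563}
side {'camera_matrix': array([[434.57314572,   0.        , 283.2106483 ],
       [  0.        , 434.57314572, 201.38766656],
       [  0.        ,   0.        ,   1.        ]]), 'cam_to_world': array([[-0.90828719,  0.24732599, -0.33740812,  0.17842394],
       [-0.41793212, -0.57236376,  0.70550157,  0.77833727],
       [-0.01863131,  0.78181173,  0.62323615,  0.81333018],
       [ 0.        ,  0.        ,  0.        ,  1.        ]])}
top {'camera
[... 259 characters left out ...]
16, -0.01359974, -0.00432552,  0.01411285],
       [-0.00615637,  0.13760985,  0.99046738,  1.54234547],
       [ 0.        ,  0.        ,  0.        ,  1.        ]])}
wrist {'camera_matrix': array([[325.1922621 ,   0.        , 284.03910995],
       [  0.        , 325.1922621 , 209.46119609],
       [  0.        ,   0.        ,   1.        ]]), 'hand_eye': array([[ 9.99999972e-01, -2.37522220e-04,  2.09927208e-05,
         2.50060071e-04],
       [-2.21123883e-04, -9.56689689e-01, -2.91109584e-01,
        -8.08061242e-02],
       [ 8.92285143e-05,  2.91109571e-01, -9.56689714e-01,
        -1.58593058e-01],
       [ 0.00000000e+00,  0.00000000e+00,  0.00000000e+00,
         1.00000000e+00]])}
```

View pics/top0.png

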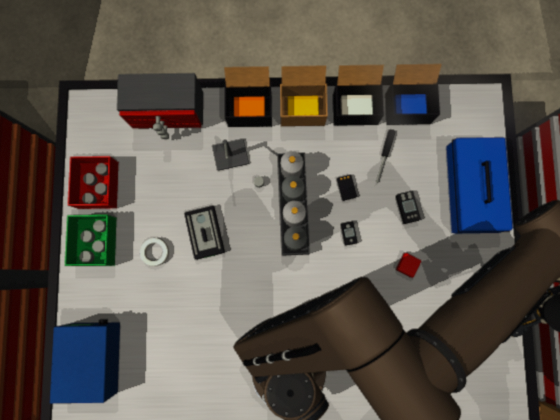

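View pics/side0.png

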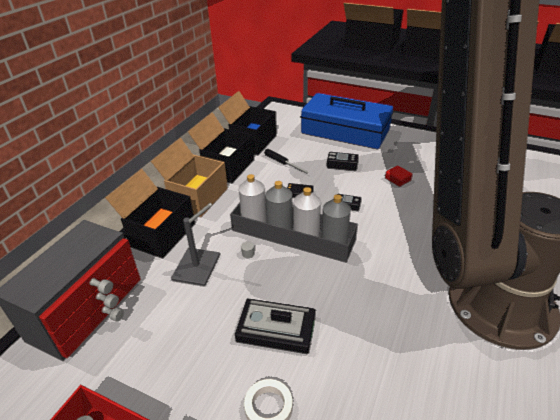

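The top view shows the reader at about (205,232), the stand's foot at (231,153), the rack at (293,203) and the large detector at (408,207). In the side view the cover's eye is at (257,316), the rib at (282,315) and the peg tip at about (186,218). Next I'll enlarge these areas.

```bash
cat > h.py <<'E'
import numpy as np, cv2
from station import status, eyes
from scipy.spatial.transform import Rotation as R
def pose():
    s=status.get_state(); T=np.eye(4); T[:3,:3]=R.from_euler('xyz',s['ee_rot']).as_matrix(); T[:3,3]=s['eef_pos']; return T
def cam(n,T=None):
    c=eyes.calibration(n); K=c['camera_matrix']
    return K,(T@c['hand_eye'] if n=='wrist' else c['cam_to_world'])
def ray(n,uv,T=None):
    K,M=cam(n,T); d=(np.array(uv,float)-K[:2,2])/K[0,0]
    if n=='wrist':
        r=np.hypot(*d); d=d*(np.tan(r)/r)
    v=M[:3,:3]@np.array([d[0],-d[1],-1.]); return M[:3,3],v/np.linalg.norm(v)
def onz(n,uv,z,T=None):
    o,v=ray(n,uv,T); return o+v*(z-o[2])/v[2]
def tri(a,b):
    (o1,v1),(o2,v2)=a,b
    s=np.linalg.lstsq(np.c_[v1,-v2],o2-o1,rcond=None)[0]
    p,q=o1+s[0]*v1,o2+s[1]*v2; return (p+q)/2,np.linalg.norm(p-q)
def proj(n,p,T=None):
    K,M=cam(n,T); c=np.linalg.inv(M)@np.r_[p,1]; x,y,z=c[0],-c[1],-c[2]
    r=np.hypot(x,y); k=(np.arctan2(r,z)/r if n=='wrist' else 1/z)
    return K[:2,2]+K[0,0]*k*np.array([x,y])
E
python3 - <<'E'
import cv2,numpy as np
t=cv2.imread('pics/top0.png');s=cv2.imread('pics/side0.png')
f=lambda im,x,y,w,h:cv2.resize(im[y:y+h,x:x+w],None,fx=4,fy=4,interpolation=cv2.INTER_CUBIC)
a=f(t,180,125,100,140);b=f(t,330,170,100,70);c=f(s,170,205,100,70)
o=np.hstack([a,np.vstack([b,c])]);cv2.imwrite('pics/z.png',o)
E
```

```text
(no output)
```

View pics/z.png

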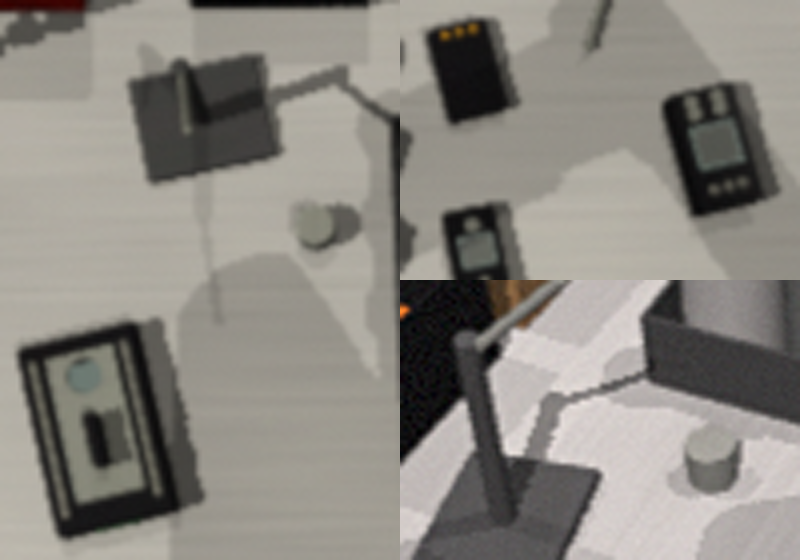

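The enlargement shows, in top-view pixels:
- **Reader:** corners (185,212), (213,205), (225,251) and (195,259), with the eye at (201,219) and the rib at (204,235).
- **Stand:** foot corners (212,145) to (250,163), post top (225,141) and peg tip (227,157).
- **Detector:** top-right block at about (409,207), with its four inlets on the far end.

Next I'll turn these into positions.

```bash
python3 - <<'E'
from h import *
t=cv2.imread('pics/top0.png');s=cv2.imread('pics/side0.png')
g=t.max(2)
def rect(x,y,w,h,th,z,n):
    m=(g[y:y+h,x:x+w]<th).astype(np.uint8)
    cs=cv2.findContours(m,0,2)[0]; c=max(cs,key=cv2.contourArea)+[x,y]
    b=cv2.boxPoints(cv2.minAreaRect(c)); P=np.array([onz('top',p,z) for p in b])
    e=np.diff(P,axis=0)[:2]; L=np.linalg.norm(e,axis=1); i=e[np.argmax(L)]
    print(n,'c',P.mean(0).round(4),'sizes',L.round(3),'yaw',round(np.degrees(np.arctan2(i[1],i[0]))%180,1), b.round(1).tolist())
for th in(45,60):
  rect(180,200,50,65,th,.03,'reader'); rect(390,182,40,50,th,.036,'det')
  rect(330,165,35,40,th,.02,'batt'); rect(335,215,30,35,th,.026,'small')
F=np.array([onz('top',p,.012) for p in [(212.5,145),(245.5,138.75),(250.5,163),(217.5,170.75)]]);print('foot',F.round(3),F.mean(0))
print('eye',onz('top',(201.25,218.75),.0325),'rib',onz('top',(204.25,235),.059))
print('posttop',onz('top',(225.5,141.25),.162),'tip',onz('top',(227,157.5),.215))
print('posttop',onz('side',(186.5,220),.162),'tip',onz('side',(209.5,206.5),.215), tri(ray('top',(227,157.5)),ray('side',(209.5,206.5))))
R4=np.array([onz('top',p,.03) for p in [(185,212.5),(213,205.5),(225,251.25),(195.5,258.75)]]);print(R4.round(3),R4.mean(0))
rk=[onz('top',p,.06) for p in[(279,153),(304,153),(307,254),(282,256)]];print(np.round(rk,3),'can',onz('top',(212.5+46,181),.03))
E
```

```text
reader c [0.4442 0.2666 0.03  ] sizes [0.099 0.156] yaw 13.8 [[184.0, 212.5], [213.6999969482422, 205.39999389648438], [224.89999389648438, 251.8000030517578], [195.1999969482422, 258.8999938964844]]
det c [ 0.5161 -0.3947  0.036 ] sizes [0.059 0.097] yaw 12.9 [[395.0, 195.10000610351562], [412.20001220703125, 190.1999969482422], [420.3999938964844, 219.0], [403.29998779296875, 223.89999389648438]]
batt c [ 0.5867 -0.2009  0.02  ] sizes [0.05  0.075] yaw 12.6 [[336.6000061035156, 178.39999389648438], [351.0, 174.60000610351562], [356.70001220703125, 196.39999389648438], [342.29998779296875, 200.1999969482422]]
small c [ 0.4355 -0.202   0.026 ] sizes [0.041 0.071] yaw 9.3 [[340.5, 223.3000030517578], [352.79998779296875, 220.8000030517578], [357.1000061035156, 242.39999389648438], [344.79998779296875, 244.8000030517578]]
reader c [0.4441 0.2666 0.03  ] sizes [0.103 0.157] yaw 14.2 [[183.1999969482422, 212.6999969482422], [214.0, 205.0], [225.60000610351562, 251.60000610351562], [194.8000030517578, 259.29998779296875]]
det c [ 0.516  -0.3954  0.036 ] sizes [0.062 0.1  ] yaw 12.9 [[394.
[... 579 characters left out ...]
t [[0.74  0.245 0.012]
 [0.76  0.134 0.012]
 [0.676 0.117 0.012]
 [0.651 0.228 0.012]] [0.7063866  0.18086178 0.012     ]
eye [0.48722226 0.27681868 0.0325    ] rib [0.43179927 0.2621216  0.059     ]
posttop [0.7079592  0.18285574 0.162     ] tip [0.64356937 0.17185335 0.215     ]
posttop [0.70636283 0.19147761 0.162     ] tip [0.64295899 0.18133163 0.215     ] (array([0.64709158, 0.17348799, 0.20736261]), np.float64(0.0033165165511678126))
[[0.509 0.331 0.03 ]
 [0.531 0.239 0.03 ]
 [0.381 0.199 0.03 ]
 [0.358 0.294 0.03 ]] [0.44458782 0.2659328  0.03      ]
[[ 0.696  0.021  0.06 ]
 [ 0.695 -0.06   0.06 ]
 [ 0.367 -0.063  0.06 ]
 [ 0.362  0.016  0.06 ]] can [0.61016532 0.08982834 0.03      ]
```

Both views agree:
- **Reader:** (0.4445, 0.2665), yaw about 14°, measured size 157x101 mm.
- **Rib:** about (0.431, 0.262).
- **Stand:** (0.707, 0.184), yaw about 10.4°. The peg tip is about (0.643, 0.173), which fits the 65 mm offset.
- **Detector:** about (0.516, -0.397), yaw about 13°.

I'll move over the rib now.

```bash
python3 -m jog '[[28,36,4,0,0,0],[28,37,4,0,0,0],[28,37,4,0,0,0],[28,37,4,0,0,0],[28,37,4,0,0,0],[28,37,4,0,0,0],[28,37,4,0,0,0],[28,37,4,0,0,0],[0,48,0,0,0,0],[0,48,0,0,0,0],[0,48,0,0,0,0],[0,48,0,0,0,0]]' 0.6; python3 -m jog '[[0,48,0,0,0,0],[0,48,0,0,0,0],[0,48,0,0,0,0],[0,48,0,0,0,0],[0,48,0,0,0,0],[0,48,0,0,0,0],[0,48,0,0,0,0],[0,48,0,0,0,-0.03],[0,40,0,0,0,-0.03],[0,0,0,0,0,0]]'
```

```text
t: 1.35
eef_pos: [0.4329, -0.14, 0.253]
ee_rot: [-3.137, -0.008, 1.871]
force: [1.1, 0.2, -0.3]
width: 0.053
t: 2.35
eef_pos: [0.4268, 0.3061, 0.2539]
ee_rot: [3.141, -0.01, 1.815]
force: [-0.3, -0.5, -1.1]
width: 0.0526
```

```bash
python3 -m jog '[[2,-43,-50,0,0.005,0],[0,0,-40,0,0.005,0],[0,0,0,0,0,0],[0,0,0,0,0,0]]'; python3 - <<'E'
from h import *
T=pose(); im=eyes.grab_frame('wrist'); cv2.imwrite('pics/w1.png',im); np.save('w1.npy',T)
print(T.round(4)); print('exp eye',proj('wrist',[.4865,.276,.035],T),'rib top',proj('wrist',[.431,.262,.059],T),'tcp',proj('wrist',T[:3,3]+[0,0,-.05],T))
E
```

```text
t: 2.75
eef_pos: [0.4282, 0.2723, 0.1741]
ee_rot: [-3.133, -0.012, 1.819]
force: [-0.9, 0.5, 0.3]
width: 0.0525
[[-0.2454  0.9694 -0.0109  0.4282]
 [ 0.9694  0.2455  0.0096  0.2723]
 [ 0.0119 -0.0083 -0.9999  0.1741]
 [ 0.      0.      0.      1.    ]]
exp eye [271.63270908 256.01556795] rib top [270.22529995 208.02779679] tcp [282.97098865 234.18119658]
```

View pics/w1.png

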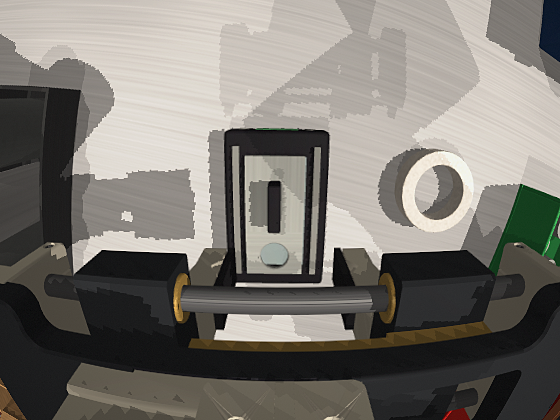

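The wrist view shows the rib at (274,207), the eye at (274,255) and the reader block with its corners near (225,131), (328,131), (323,282) and (233,281). That is within about 4 px of prediction.

```bash
python3 - <<'E'
from h import *
T=np.load('w1.npy'); im=cv2.imread('pics/w1.png')
g=im.max(2).astype(np.uint8)[170:245,258:292]; m=(g<60).astype(np.uint8)
c=max(cv2.findContours(m,0,2)[0],key=cv2.contourArea)+[258,170]; r=cv2.minAreaRect(c);print(r)
print('rib',onz('wrist',r[0],.057,T))
print('eye',onz('wrist',(274,255),.035,T))
C=np.array([onz('wrist',p,.03,T) for p in [(233,281),(323,282),(328,131),(225,131)]]);print(C.round(4),C.mean(0))
for a,b in((0,1),(1,2),(2,3),(3,0)): d=C[b]-C[a]; print(np.linalg.norm(d).round(4),np.degrees(np.arctan2(d[1],d[0])).round(1))
P=np.array([onz('wrist',p,.035,T) for p in [(243,155),(307,155),(304,270),(247,270)]]);print('plate',P.mean(0))
print(pose()[:3,3])
E
```

```text
((274.0, 206.5), (51.0, 12.0), 90.0)
rib [0.42940356 0.26498913 0.057     ]
eye [0.4848239  0.27804673 0.035     ]
[[0.5278 0.2433 0.03  ]
 [0.5057 0.3367 0.03  ]
 [0.3537 0.2976 0.03  ]
 [0.3769 0.2044 0.03  ]] [0.44105204 0.27048047 0.03      ]
0.096 103.3
0.157 -165.6
0.096 -76.0
0.1558 14.5
plate [0.44425665 0.26932931 0.035     ]
[0.42801163 0.2723339  0.17404009]
```

```bash
python3 -m jog '[[1,-8,-30,-0.01,-0.01,0],[0,0,-40,0,0,0],[0,0,-30,0,0,0],[0,0,0,0,0,0],[0,0,0,0,0,0]]'
```

```text
t: 3.3
eef_pos: [0.4347, 0.2701, 0.0827]
ee_rot: [3.127, -0.008, 1.821]
force: [-0.5, 0.3, 0.2]
width: 0.0526
```

```bash
python3 -m jog '[[-6,-5,0,-0.005,0.006,0],[0,0,-20,0,0,0],[0,0,-15,0,0,0],[0,0,0,0,0,0],[0,0,0,0,0,0]]'
```

```text
t: 3.8
eef_pos: [0.4321, 0.2696, 0.0574]
ee_rot: [3.123, -0.013, 1.822]
force: [-0.9, -0.1, 0.2]
width: 0.0525
```

```bash
python3 -m jog '[[-5,-8,0,-0.01,0.02,0],[0,0,-12,0,0,0],[0,0,-8,0,0,0],[0,0,0,0,0,0]]'
```

```text
t: 4.2
eef_pos: [0.4277, 0.2622, 0.0396]
ee_rot: [-3.141, -0.012, 1.823]
force: [-0.1, 0.6, 0.6]
width: 0.0527
```

```bash
python3 -m jog '[[0,0,0,0,0,0],[0,0,0,0,0,0],[0,0,0,0,0,0],[0,0,0,0,0,0],[0,0,0,0,0,0],[0,0,0,0,0,0]]' 0 35; python3 -m jog '[[0,0,10,0,0,0],[0,0,25,0,0,0],[0,0,40,0,0,0],[0,0,45,0,0,0],[0,0,45,0,0,0],[0,0,45,0,0,0],[0,0,0,0,0,0],[0,0,0,0,0,0]]'
```

```text
t: 4.8
eef_pos: [0.4278, 0.2622, 0.0395]
ee_rot: [-3.14, -0.011, 1.823]
force: [-0.4, -1.3, 3.4]
width: 0.0117
t: 5.6
eef_pos: [0.4252, 0.2586, 0.2624]
ee_rot: [-3.14, -0.01, 1.822]
force: [0.1, 0.7, -1.9]
width: 0.0113
```

```bash
python3 -m jog '[[25,-18,5,0.023,-0.123,-0.018],[25,-18,0,0.023,-0.123,-0.018],[25,-18,0,0.023,-0.123,-0.018],[25,-18,0,0.023,-0.123,-0.018],[20,-15,0,0,0,0],[0,0,0,0,0,0],[0,0,0,0,0,0]]'; python3 - <<'E'
from h import *
T=pose(); im=eyes.grab_frame('wrist'); s=eyes.grab_frame('side'); cv2.imwrite('pics/w2.png',im); cv2.imwrite('pics/s2.png',s); np.save('w2.npy',T)
print(T.round(3)); e=(T@[0,.055,.007,1])[:3]; print('eye est',e,proj('wrist',e,T),proj('side',e)); tip=np.array([.643,.1725,.215])
print('tip',proj('wrist',tip,T),proj('side',tip))
u,v=proj('side',(e+tip)/2).astype(int)
a=cv2.resize(s[v-75:v+75,u-95:u+95],None,fx=2.9,fy=2.9,interpolation=cv2.INTER_CUBIC); print(u-95,v-75)
b=im[:,:][130:330,200:360]; b=cv2.resize(b,None,fx=1.5,fy=1.5)
o=np.zeros((max(a.shape[0],b.shape[0]),a.shape[1]+b.shape[1],3),np.uint8);o[:a.shape[0],:a.shape[1]]=a;o[:b.shape[0],a.shape[1]:]=b
cv2.imwrite('pics/z2.png',o);print(a.shape,b.shape)
E
```

```text
t: 6.3
eef_pos: [0.5386, 0.1629, 0.2541]
ee_rot: [2.646, 0.016, 1.752]
force: [-0.0, -1.5, -0.4]
width: 0.0114
[[-0.18   0.864  0.47   0.539]
 [ 0.983  0.166  0.072  0.163]
 [-0.016  0.475 -0.88   0.254]
 [ 0.     0.     0.     1.   ]]
eye est [0.58937835 0.17254395 0.27405464] [283.96934964 335.484     ] [230.20465939 188.49613837]
tip [273.9933044  296.36767094] [211.63998608 204.166781  ]
125 121
(435, 551, 3) (300, 240, 3)
```

View pics/z2.png

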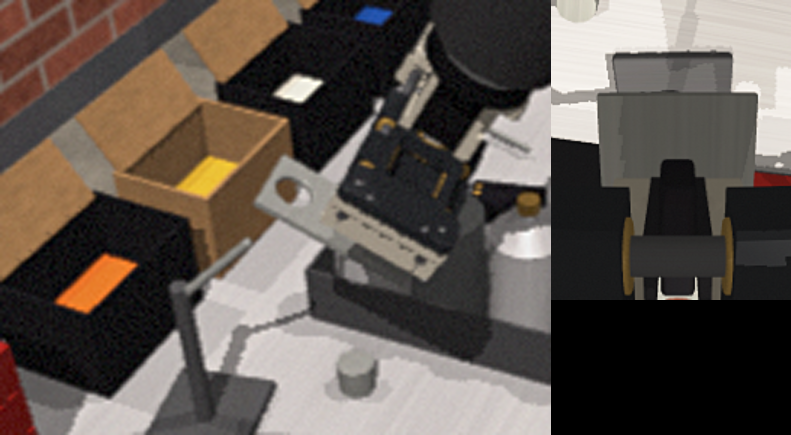

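In the side crop the eye is at full-frame (226,186.5) and the peg tip at (210.5,203.8). The tip matches prediction, but the eye sits about 5 mm further out along the cover than assumed. The earlier eye measurements agree at about 60 mm from the tool axis, so I'll use 60 mm and move to the pre-insert point.

```bash
python3 -m jog '[[16,-2,-20,0,0,0],[16,-2,-20,0,0,0],[0,0,-3,0,0,0],[0,0,0,0,0,0]]'; cat > chk.py <<'E'
from h import *
import sys
T=pose(); s=eyes.grab_frame('side'); cv2.imwrite('pics/%s.png'%sys.argv[1],s)
tip=np.array([.643,.1725,.215]); f=np.array([.984,.181,0]); peg=-.7071*f+[0,0,.7071]
for L in(.055,.060):
    e=(T@[0,L,.0065,1])[:3]; d=e-tip; a=d@peg; n=np.array([-f[1],f[0],0]); k=np.cross(peg,n)
    print(L,e.round(4),'along',a.round(4),'lat',(d@n).round(4),'perp',(d@k).round(4),k.round(2),'px top-face',proj('side',(T@[0,L,.004,1])[:3]).round(1))
t=proj('side',tip); print('tip px',t.round(1)); u,v=int(t[0])-50,int(t[1])-45
cv2.imwrite('pics/%sz.png'%sys.argv[1],cv2.resize(s[v:v+80,u:u+110],None,fx=6,fy=6,interpolation=cv2.INTER_CUBIC)); print('crop0',u,v)
E
python3 chk.py s3
```

```text
t: 6.8
eef_pos: [0.5746, 0.1659, 0.2154]
ee_rot: [2.639, 0.011, 1.757]
force: [0.3, -0.5, -0.6]
width: 0.0118
0.055 [0.625  0.1756 0.2362] along 0.0271 lat 0.0063 perp -0.0028 [-0.7  -0.13 -0.71] px top-face [217.2 198.7]
0.06 [0.6293 0.1765 0.2386] along 0.0258 lat 0.0064 perp -0.0077 [-0.7  -0.13 -0.71] px top-face [215.2 197.6]
tip px [211.6 204.2]
crop0 161 159
```

View pics/s3z.png

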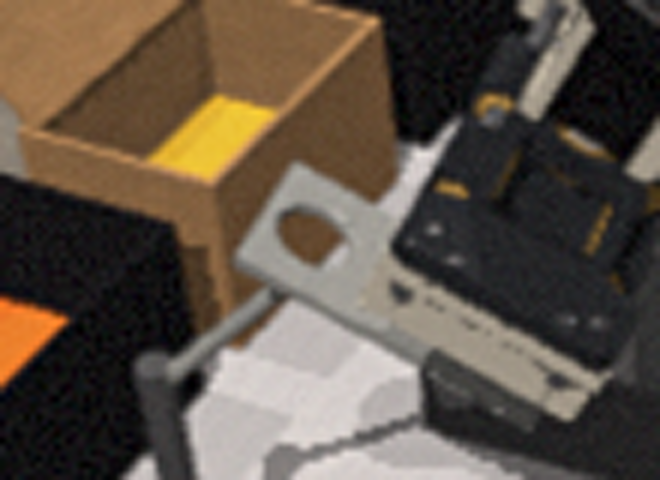

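```bash
python3 -m jog '[[-5,-8,-6,0,0,0],[0,0,0,0,0,0],[0,0,0,0,0,0]]'; python3 chk.py s4
```

```text
t: 7.15
eef_pos: [0.5691, 0.1589, 0.2119]
ee_rot: [2.635, 0.009, 1.759]
force: [1.3, -0.3, -0.4]
width: 0.0115
0.055 [0.6194 0.1687 0.2329] along 0.0296 lat 0.0005 perp 0.0042 [-0.7  -0.13 -0.71] px top-face [221.3 198.7]
0.06 [0.6237 0.1695 0.2353] along 0.0282 lat 0.0006 perp -0.0006 [-0.7  -0.13 -0.71] px top-face [219.2 197.6]
tip px [211.6 204.2]
crop0 161 159
```

Aligned in the model. I'll insert along the peg part way, then check.

```bash
python3 -m jog '[[9,2,-9,0,0,0],[9,2,-9,0,0,0],[8,1,-8,0,0,0],[0,0,0,0,0,0],[0,0,0,0,0,0]]'; python3 chk.py s5
```

```text
t: 7.7
eef_pos: [0.5961, 0.1651, 0.1886]
ee_rot: [2.63, 0.007, 1.76]
force: [-1.0, 0.1, -0.6]
width: 0.0115
0.055 [0.6463 0.1748 0.2099] along -0.0062 lat 0.0017 perp 0.001 [-0.7  -0.13 -0.71] px top-face [210.5 205.5]
0.06 [0.6506 0.1757 0.2123] along -0.0076 lat 0.0017 perp -0.0038 [-0.7  -0.13 -0.71] px top-face [208.5 204.4]
tip px [211.6 204.2]
crop0 161 159
```

View pics/s5z.png

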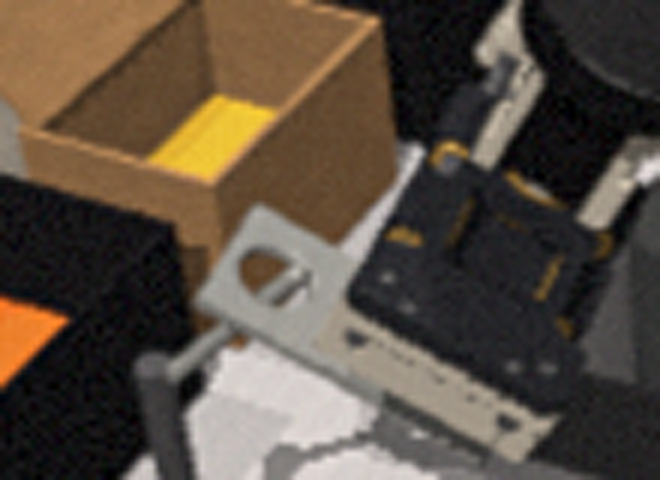

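The peg tip at crop (300,275) is through the eye, and sits toward its rib side, matching the computed -3.8 mm offset. I'll correct this and slide in further.

```bash
python3 -m jog '[[-3,-1,-5,0,0,0],[6,1,-8,0,0,0],[7,1,-8,0,0,0],[0,0,0,0,0,0],[0,0,0,0,0,0]]'; python3 chk.py s6
```

```text
t: 8.25
eef_pos: [0.6064, 0.1673, 0.172]
ee_rot: [2.623, 0.006, 1.761]
force: [1.2, -0.6, -0.1]
width: 0.0119
0.055 [0.6565 0.1771 0.1936] along -0.0251 lat 0.0021 perp 0.0052 [-0.7  -0.13 -0.71] px top-face [206.9 210.6]
0.06 [0.6608 0.1779 0.1961] along -0.0264 lat 0.0021 perp 0.0003 [-0.7  -0.13 -0.71] px top-face [205.  209.5]
tip px [211.6 204.2]
crop0 161 159
```

```bash
python3 -m jog '[[0,0,0,0,0,0],[0,0,0,0,0,0],[0,0,0,0,0,0],[0,0,0,0,0,0],[0,0,0,0,0,0],[0,0,0,0,0,0],[0,0,0,0,0,0]]' 0.6; python3 chk.py s7
```

```text
t: 9.0
eef_pos: [0.6068, 0.1692, 0.1752]
ee_rot: [2.619, 0.004, 1.763]
force: [-0.7, 0.5, 0.2]
width: 0.0524
0.055 [0.6567 0.179  0.1971] along -0.023 lat 0.004 perp 0.0023 [-0.7  -0.13 -0.71] px top-face [206.2 209.9]
0.06 [0.661  0.1799 0.1996] along -0.0243 lat 0.004 perp -0.0025 [-0.7  -0.13 -0.71] px top-face [204.2 208.8]
tip px [211.6 204.2]
crop0 161 159
```

View pics/s7z.png

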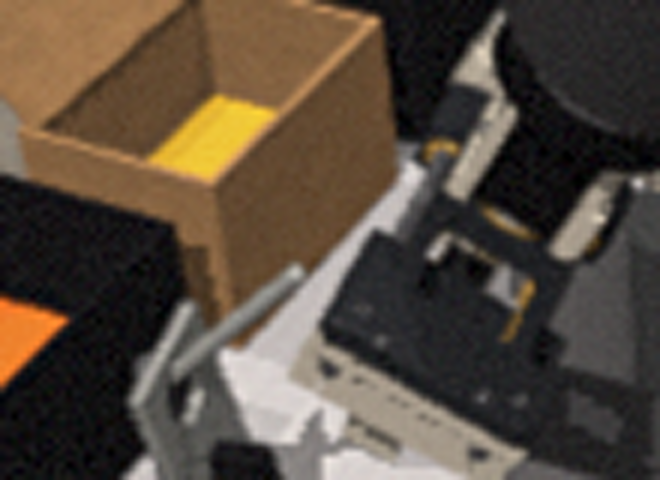

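The cover now hangs from the peg by its eye, with the rib facing the robot. I'll back off, level the tool and cross over to the detector.

```bash
python3 -m jog '[[-23,-4,40,0,0,0],[-23,-4,40,0,0,0],[-20,-10,35,0,0,0],[0,-40,0,-0.023,0.125,0],[0,-45,0,-0.023,0.125,0],[0,-45,0,-0.023,0.125,0],[0,-45,0,-0.023,0.12,0],[0,-45,0,0,0,0],[0,-45,0,0,0,0],[0,-45,0,0,0,0],[0,-45,0,0,0,0],[0,-45,0,0,0,0]]' 0.95; python3 -m jog '[[0,-45,0,0,0,0],[0,-45,-20,0,0,0],[0,-40,-40,0,0,0],[0,-20,-40,0,0,0],[0,0,0,0,0,0],[0,0,0,0,0,0]]'
```

```text
t: 10.25
eef_pos: [0.5665, -0.2394, 0.2768]
ee_rot: [3.04, 0.021, 1.773]
force: [0.7, -0.3, 0.5]
width: 0.0834
t: 10.85
eef_pos: [0.5642, -0.3962, 0.1773]
ee_rot: [3.04, 0.021, 1.765]
force: [-0.4, 0.7, 0.8]
width: 0.0834
```

```bash
python3 -m jog '[[-30,0,0,0,0.06,0.02],[-18,0,0,0,0.05,0.015],[0,0,0,0,0,0],[0,0,0,0,0,0]]'; python3 - <<'E'
from h import *
T=pose(); im=eyes.grab_frame('wrist'); cv2.imwrite('pics/w3.png',im); np.save('w3.npy',T); print(T.round(4))
u,v=proj('wrist',[.5155,-.398,.036],T).astype(int); print(u,v)
g=im.max(2)
for th in(45,60):
  m=(g<th).astype(np.uint8); x0,y0=u-70,v-75; mm=m[y0:v+75,x0:u+70]
  c=max(cv2.findContours(mm,0,2)[0],key=cv2.contourArea)+[x0,y0]; b=cv2.boxPoints(cv2.minAreaRect(c)); P=np.array([onz('wrist',p,.036,T) for p in b])
  e=np.diff(P,axis=0)[:2];L=np.linalg.norm(e,axis=1);i=e[L.argmax()];print(b.round(0).tolist(),P.mean(0).round(4),L.round(3),np.degrees(np.arctan2(i[1],i[0])).round(1)%180)
E
```

```text
t: 11.25
eef_pos: [0.5179, -0.3945, 0.1825]
ee_rot: [-3.138, 0.001, 1.804]
force: [0.6, 0.4, -0.2]
width: 0.0833
[[-2.316e-01  9.728e-01 -3.100e-03  5.179e-01]
 [ 9.728e-01  2.316e-01 -1.600e-03 -3.945e-01]
 [-8.000e-04 -3.400e-03 -1.000e+00  1.825e-01]
 [ 0.000e+00  0.000e+00  0.000e+00  1.000e+00]]
281 194
[[252.0, 141.0], [308.0, 141.0], [308.0, 241.0], [252.0, 241.0]] [ 0.5137 -0.3996  0.036 ] [0.053 0.1  ] 14.5
[[252.0, 141.0], [308.0, 141.0], [308.0, 241.0], [252.0, 241.0]] [ 0.5137 -0.3996  0.036 ] [0.053 0.1  ] 14.5
```

View pics/w3.png

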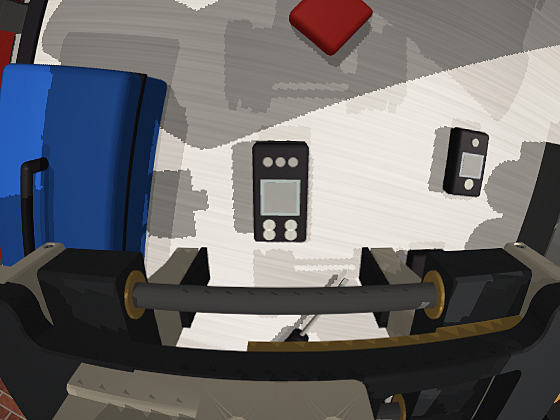

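The wrist view shows the large detector (four inlets) at cols 252–308, rows 141–241, measured 53x100 mm and already lined up with the tool. I'll descend and grip.

```bash
python3 -m jog '[[-3,-5,-40,0,0,0],[0,0,-40,0,0,0],[0,0,-35,0,0,0],[0,0,-15,0,0,0],[0,0,0,0,0,0],[0,0,0,0,0,0]]'
```

```text
t: 11.9
eef_pos: [0.5225, -0.399, 0.0558]
ee_rot: [3.128, 0.011, 1.807]
force: [-1.0, 0.6, 0.1]
width: 0.0834
```

```bash
python3 -m jog '[[-8,0,-5,0.007,0.015,0],[-2,0,-20,0,0,0],[0,0,-15,0,0,0],[0,0,-3,0,0,0],[0,0,0,0,0,0]]'
```

```text
t: 12.4
eef_pos: [0.5154, -0.4004, 0.0172]
ee_rot: [3.135, 0.005, 1.808]
force: [0.5, -0.6, 0.7]
width: 0.0831
```

```bash
python3 -m jog '[[0,0,-4,0,0,0],[0,0,-1,0.004,0.006,0],[0,0,0,0,0,0]]'; python3 -m jog '[[0,0,0,0,0,0],[0,0,0,0,0,0],[0,0,0,0,0,0],[0,0,0,0,0,0],[0,0,0,0,0,0],[0,0,0,0,0,0]]' 0.3 50; python3 -m jog '[[0,0,10,0,0,0],[0,0,25,0,0,0],[0,0,40,0,0,0],[0,0,45,0,0,0],[0,0,45,0,0,0],[0,0,45,0,0,0],[0,0,30,0,0,0],[0,0,0,0,0,0],[0,0,0,0,0,0]]'
```

```text
t: 12.7
eef_pos: [0.5165, -0.401, 0.0136]
ee_rot: [3.139, 0.001, 1.808]
force: [0.3, 0.3, 0.3]
width: 0.0835
t: 13.3
eef_pos: [0.5168, -0.401, 0.0144]
ee_rot: [3.138, 0.002, 1.808]
force: [0.6, 0.6, -0.0]
width: 0.0539
t: 14.2
eef_pos: [0.5111, -0.3988, 0.2664]
ee_rot: [3.141, -0.001, 1.807]
force: [-0.8, 0.1, -3.0]
width: 0.0539
```

Held (54 mm wide, about 3 N of weight) with the underside near 0.25 m. Now crossing the rack.

```bash
python3 -m jog '[[-3,15,0,0,0,0],[-4,30,0,0,0,0],[-4,42,0,0,0,0],[-4,42,0,0,0,0],[-4,42,0,0,0,0],[-4,42,0,0,0,0],[-4,42,0,0,0,0],[-4,42,0,0,0,0],[-4,42,0,0,0,0],[-4,42,0,0,0,0],[-4,42,0,0,0,0],[-4,42,0,0,0,0]]'; python3 -m jog '[[-4,42,0,0,0,0],[-4,42,0,0,0,0],[-4,35,0,0,0,0],[-4,25,0,0,0,0],[0,15,0,0,0,0],[0,0,0,0,0,0],[0,0,0,0,0,0]]'
```

```text
t: 15.4
eef_pos: [0.446, 0.0822, 0.2491]
ee_rot: [-3.116, -0.01, 1.798]
force: [1.3, 0.8, -2.7]
width: 0.0538
t: 16.1
eef_pos: [0.4197, 0.2492, 0.2409]
ee_rot: [-3.102, -0.004, 1.805]
force: [-0.2, -1.0, -1.6]
width: 0.0535
```

```bash
python3 -m jog '[[13,9,-15,0.003,-0.025,0.005],[13,9,-30,0,-0.015,0],[0,0,-35,0,0,0],[0,0,-15,0,0,0],[0,0,0,0,0,0],[0,0,0,0,0,0]]'; python3 - <<'E'
from h import *
T=pose(); im=eyes.grab_frame('wrist'); s=eyes.grab_frame('side'); np.save('w4.npy',T); print(T.round(4))
cv2.imwrite('pics/w4.png',im); cv2.imwrite('pics/s8.png',s)
a=cv2.resize(im[100:310,190:380],None,fx=2,fy=2); b=cv2.resize(s[190:400,150:360],None,fx=2,fy=2)
cv2.imwrite('pics/z8.png',np.hstack([a,b]))
E
```

```text
t: 16.7
eef_pos: [0.447, 0.2608, 0.1432]
ee_rot: [3.14, 0.004, 1.805]
force: [0.5, 0.4, -2.3]
width: 0.0534
[[-0.2317  0.9728  0.0026  0.447 ]
 [ 0.9728  0.2317 -0.0035  0.2608]
 [-0.004   0.0017 -1.      0.1432]
 [ 0.      0.      0.      1.    ]]
```

View pics/z8.png

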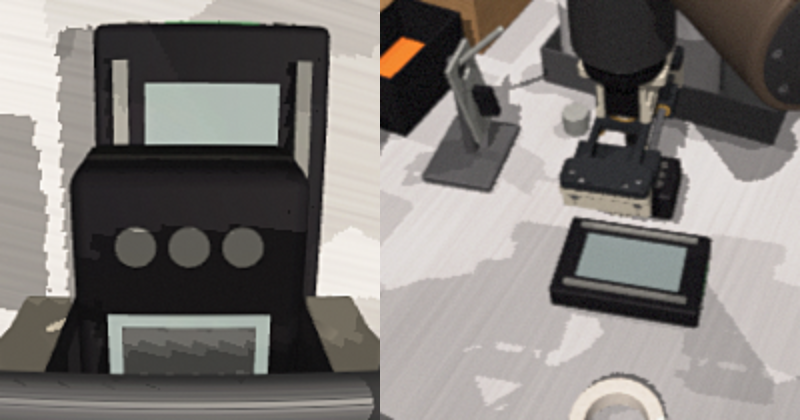

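The wrist crop shows the window's near edge at crop row 83 (cols 145–280), and the detector's rear bottom edge at row 146 (cols 87–302). The side view shows the full glass around (276,321), and the cover hanging on the peg. Now I'll measure the window centre and the detector's offset in the hand.

```bash
python3 - <<'E'
from h import *
T=np.load('w4.npy'); s=cv2.imread('pics/s8.png')
roi=s[295:350,230:320].astype(int); m=((roi[...,0]>110)&(roi[...,0]-roi[...,2]>4)&(roi.max(2)<200)).astype(np.uint8)
m=cv2.morphologyEx(m,cv2.MORPH_OPEN,np.ones((3,3)))
c=max(cv2.findContours(m,0,2)[0],key=cv2.contourArea)+[230,295]
b=cv2.approxPolyDP(c,6,True)[:,0]; print(b.tolist())
def q(P,n):
    P=np.array(P); print(n,P.mean(0).round(4),[np.linalg.norm(P[i]-P[i-1]).round(3) for i in range(len(P))])
    d=P[1]-P[0]; print('  dir',np.degrees(np.arctan2(d[1],d[0])).round(1))
q([onz('side',p,.03) for p in b],'window side mask')
q([onz('side',p,.03) for p in [(250,306.5),(304,315),(301.5,335.5),(247.5,327.5)]],'window side hand')
f=lambda x,y:(x/2+190,y/2+100)
w=[onz('wrist',f(*p),.03,T) for p in[(145,83),(280,83)]]; d=w[1]-w[0]; x=np.array([-d[1],d[0],0])/np.linalg.norm(d); x*=np.sign(x[0])
print('window wrist',np.linalg.norm(d),np.degrees(np.arctan2(x[1],x[0])),np.mean(w,0)+.055*x)
r=[onz('wrist',f(*p),.03,T) for p in[(97,24),(330,24)]];print('reader end',np.linalg.norm(r[1]-r[0]),np.mean(r,0)+.08*x)
a=T[:3,1]
for z,p in((T[2,3]-.0144,[(87,146),(302,146)]),(T[2,3]+.0216,[(75,158),(308,158)])):
    e=[onz('wrist',f(*k),z,T) for k in p]; k=np.mean(e,0)+.05*a; print('det end w',np.linalg.norm(e[1]-e[0]),'centre',k,'rel tool',(T[:3,:3].T@(k-T[:3,3])).round(4))
E
```

```text
[[254, 307], [249, 327], [298, 335], [302, 314]]
window side mask [0.4456 0.2719 0.03  ] [np.float64(0.108), np.float64(0.053), np.float64(0.106), np.float64(0.054)]
  dir 106.1
window side hand [0.4454 0.2728 0.03  ] [np.float64(0.055), np.float64(0.122), np.float64(0.052), np.float64(0.116)]
  dir -166.9
window wrist 0.056444840669627766 13.731291192221908 [0.44237111 0.27016894 0.03      ]
reader end 0.09696761509031171 [0.44185758 0.27069735 0.03      ]
det end w 0.0585339968721054 centre [0.44763019 0.26276939 0.12884913] rel tool [0.0019 0.001  0.0143]
det end w 0.05051758261383783 centre [0.44387134 0.26097576 0.16484913] rel tool [ 0.0008 -0.003  -0.0217]
```

Estimates agree to a few mm: window centre about (0.444, 0.2695), and the detector centred in the hand within about 2 mm. I'm lowering carefully to TCP z of about 0.060.

```bash
python3 -m jog '[[-2,9,-10,0,0,0.005],[0,0,-20,0,0,0],[0,0,-15,0,0,0],[0,0,0,0,0,0],[0,0,0,0,0,0]]'
```

```text
t: 17.3
eef_pos: [0.4471, 0.2746, 0.101]
ee_rot: [3.131, -0.003, 1.811]
force: [-0.6, -1.1, -1.5]
width: 0.0534
```

```bash
python3 -m jog '[[-4,-5,-10,0,0.008,0],[0,0,-12,0,0,0],[0,0,-8,0,0,0],[0,0,0,0,0,0],[0,0,0,0,0,0]]'
```

```text
t: 17.8
eef_pos: [0.4433, 0.2703, 0.0701]
ee_rot: [3.137, -0.007, 1.811]
force: [-0.8, 1.0, -1.8]
width: 0.0534
```

```bash
python3 -m jog '[[1,-1,-6,0,0,0],[0,0,-4,0,0,0],[0,0,0,0,0,0],[0,0,0,0,0,0],[0,0,0,0,0,0]]'; python3 - <<'E'
from h import *
T=pose(); im=eyes.grab_frame('wrist'); s=eyes.grab_frame('side'); np.save('w5.npy',T); print(T.round(4))
cv2.imwrite('pics/w5.png',im); cv2.imwrite('pics/s9.png',s)
a=cv2.resize(im[100:310,190:380],None,fx=2,fy=2); b=cv2.resize(s[180:390,150:360],None,fx=2,fy=2)
cv2.imwrite('pics/z9.png',np.hstack([a,b]))
E
```

```text
t: 18.3
eef_pos: [0.4449, 0.2695, 0.0597]
ee_rot: [3.136, -0.007, 1.811]
force: [0.2, -0.0, -2.0]
width: 0.0538
[[-0.2384  0.9712  0.0039  0.4449]
 [ 0.9711  0.2383  0.0082  0.2695]
 [ 0.007   0.0057 -1.      0.0597]
 [ 0.      0.      0.      1.    ]]
```

View pics/z9.png

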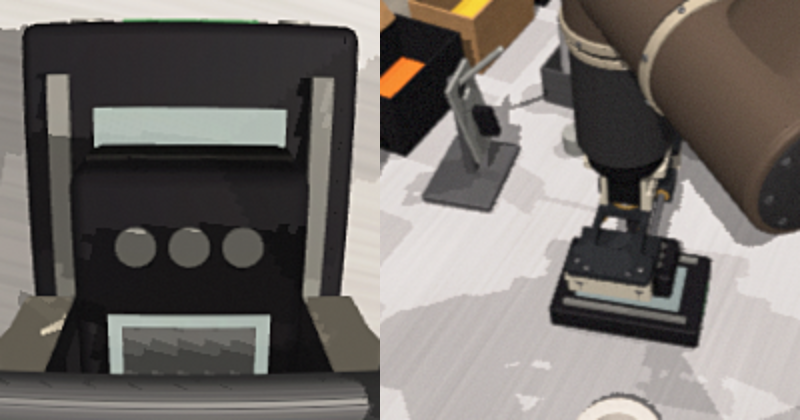

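The wrist view shows the detector centred between the rails (window edge cols 93–286, detector about 85–297), with the cover still hanging in the side view. One numeric check along the length, then hand-in.

```bash
python3 - <<'E'
from h import *
T=np.load('w5.npy'); f=lambda x,y:(x/2+190,y/2+100); X=T[:3,1]
w=np.mean([onz('wrist',f(*p),.03,T) for p in[(93,108),(286,108)]],0)+.055*X
r=np.mean([onz('wrist',f(*p),.03,T) for p in[(24,27),(357,27)]],0)+.08*X
d=np.mean([onz('wrist',f(*p),.0453,T) for p in[(85,147),(297,147)]],0)+.05*X
t=np.mean([onz('wrist',f(*p),.0813,T) for p in[(75,158),(308,158)]],0)+.05*X
print('win',w,'reader',r,'det bottom',d,'det top',t)
for k in(d,t): print((T[:3,:3].T@(k-w)).round(4)[:2])
s=status.get_state();print(s['qd'].round(3),s['width'],s['force'])
E
```

```text
win [0.44248886 0.26973669 0.03031598] reader [0.44286667 0.27020403 0.0304596 ] det bottom [0.44599193 0.27089346 0.04558725] det top [0.44168585 0.26952533 0.08158725]
[0.0004 0.0038]
[ 0.0003 -0.0005]
[-0.002 -0.    -0.001  0.001  0.001 -0.   ] 0.05335040803446293 [ 0.08962373  0.82055082 -2.48293381]
```

Offsets are under 4 mm and the arm is still, so I'm handing in.

```bash
python3 -c "
from station import workorder
print(workorder.job_done())"
```

```text
the job is handed in; nothing more can be done
None
```

I handed the job in at about 18 s. The cover is hanging on the peg by its eye, and the large detector is held still over the reader's window. The hand-in reports no verdict, so what follows is from my own checks.

- **Cover:** I pinched the rib, threaded the eye about 26 mm down the peg and let go. The side view showed it hanging with the fingers clear, and it was still hanging in the last picture.
- **Detector:** I gripped it across its width at 50 N and carried it over the rack with its underside never below about 0.22 m there. The valve tops reach 0.168 m.
- **Final position:** the underside is about 15 mm above the glass, worked out from the gripper height. The wrist view puts it 0 to 4 mm off centre lengthways and under 1 mm sideways. Tilt is about 0.01 rad, the angle to the reader's length is about 0.01 rad or less, and the joint speeds were near zero.
- **Disagreements:** the cameras differed by up to about 3.5 mm in x and 5.5 mm in y on the window centre, so I used their mean. The eye sat about 5 mm further out in the grip than planned, which I corrected before threading it.
- **Not checked:** I did not re-measure the bystanders' positions at the end. Nothing I saw suggested contact with them.

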